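# Probe two board test posts with sprung meter tweezers

## Task

Take the handheld meter tweezers out of their sloping rest, squeeze the sprung jaws until the two tips are as far apart as the centre marks of the two small brass test posts at the board's near edge, and set the tips gently down, one on each centre mark, touching nothing else on the board. Finish holding them there: keep the squeeze and both tips resting still on the posts, without letting go, so that the meter can take its reading. Leave the screwdriver, the bottle and the parts box alone.

Things in the scene. Friction and masses are not known exactly. Their poses are not given: they have to be found in the camera images.
- tweezers_grip (a point): Midpoint between the tweezers' two ribbed rubber grips, the place to pinch, along y, from above. Axes while in the rest: z up, x level towards the tips, y to the left jaw. Grips: 28 mm long down the slope, 12 mm high, outer faces 34 mm apart unsqueezed, parallel at mid squeeze. From here to the midpoint of the tips is 57 mm level along x and 40 mm down.
- squeeze (a joint): Left jaw's squeeze angle, rad: 0 unsqueezed, 0.092 at most; the right jaw turns alike, so the tips' midpoint stays on the centre line. Tip centres apart in mm = 30 - 290 x angle; grips' outer faces apart in mm = 34 - 150 x angle (1 mm less there is 1.9 mm less at the tips). Springs push open, per side about 2 N at 0, 7 N at 0.04, 11 N at 0.075; let loose, it returns to 0.
- tip_left (a point): Centre of the round end (2.5 mm diameter) of the left tip; it is on the tweezers' +y side. The two tip centres are 30 mm apart when unsqueezed. When they are pressed down on something, the tweezers pivot a little between the fingers and the tips creep forward (about 1 mm under a light push).
- tip_right (a point): The same for the right tip, on the -y side.
- tweezers: Meter tweezers, 161 mm long, 64 g, balanced near the grips, black plastic with thin steel tips; origin and axes as the grip point. In the rest they slope 35 degrees: the box-like housing (44 x 12 x 14 mm, small screen) high at the rear, tips low and ahead. Down the slope from the grip point: tips +70 mm, jaw pins -75 mm (8.5 mm to each side), rear end -91 mm. Lift straight up out of the rest.
- jaw_left: The left jaw with its grip and tip; origin at its pin joint, x along the slope towards the tips.
- jaw_right: The right jaw, likewise.
- stand: Sloping rest on a dark steel base 150 x 80 x 6 mm, fixed; origin on the bench 62 mm below the resting tweezers' grip point, x as they point, z up. A rail 16 mm wide runs under their centre line; a rubber cross bar 50 mm wide under the jaws, 33 mm down the slope from the grip point, has stubs 12 mm high at its ends. Beside the grips it is open down to the base.
- board: Green circuit board 160 x 120 mm (x by y) on a finned aluminium heatsink, fixed to the bench; origin on the bench under the board's centre, board's top 26 mm up, x away from the posts' edge. The tall parts (up to 22 mm high) stand on its far half; around and before the posts it is bare.
- post_a: Brass test post, a flat-topped round stud 8 mm across and 3 mm high standing on the board 24 mm in from its near edge, a dark centre mark on its top, fixed; origin at its foot. It is the one on the board's +y side.
- post_b: The same, on the board's -y side. The line between the posts runs along the board's y axis; their centres are 11 to 18 mm apart, which differs from board to board.
- post_a_top (a point): Centre of the flat top of the +y post, at its centre mark, 29 mm above the bench. Axes as the board's.
- post_b_top (a point): Centre of the flat top of the -y post, likewise.
- screwdriver: Loose screwdriver lying on the bench; leave alone.
- dispenser: Loose white bottle, 44 mm across and 90 mm high, origin under its foot; leave alone.
- parts_box: Loose closed parts box 60 x 90 x 28 mm, origin under its foot; leave alone.
Mind the look-alikes: they are no part of the job. There is more than one size of the stand; the job needs the smaller.

How it is judged:
By the outcome, as a careful person would: the job done as asked, in the order asked, and still so for the second after the job is handed in, while the arm keeps its last pose, push and grip.
It also fails if it takes over 58 s, if anything falls off the work surface, if the arm or the gripper's body presses on something with over 40 N, if the wrist force passes 120 N, or if a joint passes its speed limit or range.

## Robot

A 6-joint arm with a two-finger parallel gripper is mounted at the origin on the work surface. World frame = base frame: x ahead of the robot, y to its left, z up, the work surface at z = 0. Lengths are in m, angles in rad, forces in N, time in s.
With the tool pointing down it reaches from about 0.3 to 0.775 m from the base axis. Payload 14.6 kg.
Tool frame: the origin (TCP) lies on the centre line of the jaws, within the pads' length; the fingertips stand 14 mm ahead of it and the grasp point (between the pads) lies 5 mm behind it; x points along the fingers, y is the direction in which the jaws open and shut, and the axes are right-handed (so a half turn about x gives the same grasp; the last joint's range is limited). The gripper opens to 94 mm and grips with 3 to 60 N. Pads are 16 mm wide; open, the fingers measure 119 mm over their backs; the gripper's body (75 mm by 177 mm) begins 78 mm behind the grasp point.
Start: joints at [-1.304, 0.3, 1.521, -0, 1.321, -0.067], TCP at [0.18, -0.52, 0.219] pointing down, gripper open.
Joint ranges: [-3.03, 3.03], [-0.79, 2.21], [0.23, 2.52], [-1.04, 4.18], [0, 3.07], [-2.55, 2.55]. Speed limits (rad/s): [2.22, 2.22, 2.57, 3.14, 3.14, 3.14].

## Interface

Orientations are given as [roll, pitch, yaw] about the fixed x, y, z axes, in that order (R = Rz(yaw) Ry(pitch) Rx(roll)).
In Python, from station import * gives the robot as it stands. The module is installed in compiled form; this text tells all that it offers.
- The arm moves only by the shell command python3 -m handwheel 'ROWS' [FORCE]. ROWS is JSON, a list of rows, each a list of 3 entries, a list of its own where there are three numbers: the shift along the tool's x, y, z in mm, then the turn about the tool's x in rad, then the gripper command: -1 is fully open, 1 is shut, values between are in proportion. In form: [[[dx, dy, dz], spin, gripper], ...]. A call has exactly 5 rows; each row is the pose to reach, as a shift and turn from the pose measured when the call began, along the tool's axes at that moment; what a row does not reach only later rows make up. A row lasts 1/10 s, in which the tool goes at most 50 mm and 8.59 degrees, less where a joint would pass 70% of its speed; a pose out of reach is approached as far as the arm can. A call with a gripper value outside its range is refused whole. The fingers move at their own pace and stop on an object; FORCE is the grip in N (left out, the last holds). Time passes only in rows, so rows that repeat a pose let the fingers close, or fill a call up. It gives the time, the measured TCP pose, the force and the opening at its end, in the units of the state.
- get_obs(): the state, without advancing time (a new reading comes with each control period).
- camera(name): name is "side" or "top"; returns (picture, depth): 400x640x3 uint8, blue, green, red; 400x640 float32, m along the optical axis (not along the pixel's ray), 0 where there is no reading.
- camera_info(name): a dict with "fx", "fy", "cx", "cy" (pixels), "k1" (the pictures are not rectified: a ray, as slopes to the right and down, at radius r is drawn at 1 + k1 r^2 times it, then the intrinsics apply), "extrinsics" (4x4, takes a point from camera to world coordinates). Camera axes: x right, y down, z forward; pixel columns grow to the right and rows downward; lengths in m; the calibration is good to about 2 mm. A picture is of the moment at which its call begins. camera_info takes no time and is no camera call.
- hand_in(): hands the job in, once; it reports no verdict.
The state is a dict: "time_s": time; "qpos": joint angles; "joint_vel": joint speeds; "tau": joint torques, N m; "ee_pos": TCP position; "eef_rot": TCP orientation; "force": force on the tool from outside, world axes, zero at the start; "moment": the same for the moment, N m; "grip_width": finger opening in m.
Only numpy, scipy, OpenCV 4.12 (cv2) and the standard library are available. Lean on these libraries where they do the work, as an engineer would, in place of code of your own. Each camera call takes 0.05 s, during which the arm holds its last target. There are 200 camera calls.

## Working session

There is one attempt and no reset: what is moved stays moved. The work goes in short steps, Python scripts to look and compute and a shell command to move; the robot and the scene stay as the last step left them, time stands still between calls to the robot, and variables do not carry over. Pictures are saved under pics/ and viewed, about 8 in all and at most 12, crops included, and the job is handed in when it is done.

```bash
mkdir -p pics; cat > h.py <<'E'
from station import *
import numpy as np, cv2
from scipy.spatial.transform import Rotation as R
def snap(n,f):
    im,d=camera(n); np.savez(f'pics/{f}.npz',im=im,d=d); cv2.imwrite(f'pics/{f}.png',im); return im,d
def rays(n,uv):
    c=camera_info(n); K=np.array([[c['fx'],0,c['cx']],[0,c['fy'],c['cy']],[0,0,1]],float)
    p=cv2.undistortPoints(np.array(uv,float).reshape(-1,1,2),K,np.array([c['k1'],0,0,0,0.])).reshape(-1,2)
    E=np.array(c['extrinsics']); return E[:3,3],np.c_[p,np.ones(len(p))]@E[:3,:3].T
def onz(n,uv,z):
    o,d=rays(n,uv); return o+d*((z-o[2])/d[:,2])[:,None]
def proj(n,P):
    c=camera_info(n);E=np.array(c['extrinsics']); q=(np.atleast_2d(P)-E[:3,3])@E[:3,:3]
    s=q[:,:2]/q[:,2:]; s=s*(1+c['k1']*(s**2).sum(1))[:,None]; return s*[c['fx'],c['fy']]+[c['cx'],c['cy']]
def cross(uvt,uvs):
    a,d=rays('top',[uvt]);b,e=rays('side',[uvs]);d=d[0]/np.linalg.norm(d);e=e[0]/np.linalg.norm(e)
    s=np.linalg.lstsq(np.c_[d,-e],b-a,rcond=None)[0];p=a+d*s[0];q=b+e*s[1];return (p+q)/2,np.linalg.norm(p-q)
E
python3 - <<'E'
from h import *
for n in('top','side'):
    snap(n,n+'0');c=camera_info(n);print(n,{k:np.round(v,3).tolist() for k,v in c.items()})
o=get_obs();print({k:np.round(v,4).tolist() for k,v in o.items()})
E
```

```text
top {'fx': 512.056, 'fy': 512.056, 'cx': 328.359, 'cy': 206.515, 'k1': -0.159, 'extrinsics': [[-0.02, -0.996, 0.084, 0.422], [-1.0, 0.022, 0.015, 0.02], [-0.016, -0.084, -0.996, 1.629], [0.0, 0.0, 0.0, 1.0]]}
side {'fx': 384.911, 'fy': 384.911, 'cx': 314.801, 'cy': 191.996, 'k1': 0.029, 'extrinsics': [[0.993, -0.083, 0.085, 0.478], [-0.119, -0.727, 0.676, -0.575], [0.006, -0.682, -0.732, 0.762], [0.0, 0.0, 0.0, 1.0]]}
{'time_s': 0.1, 'qpos': [-1.3036, 0.3004, 1.5215, -0.0, 1.3207, -0.0666], 'joint_vel': [0.0012, -0.0014, 0.0006, -0.0006, -0.0014, 0.0003], 'tau': [0.0005, -53.2643, -35.3284, 0.0709, 0.0235, -0.0001], 'ee_pos': [0.1801, -0.5194, 0.219], 'eef_rot': [-1.6312, 1.5698, 1.8442], 'force': [0.0555, -0.2404, -0.1779], 'moment': [-0.0261, -0.0121, 0.0306], 'grip_width': 0.0939}
```

View pics/top0.png

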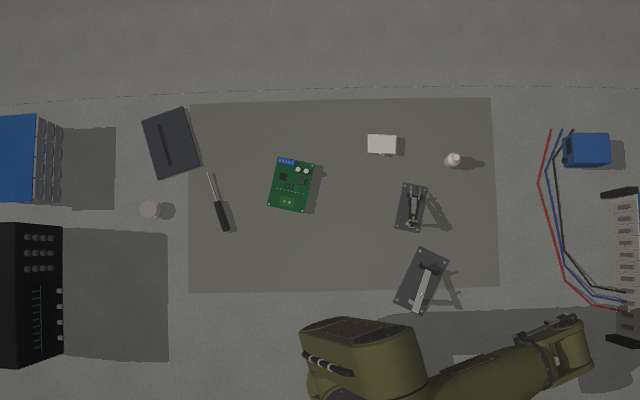

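View pics/side0.png

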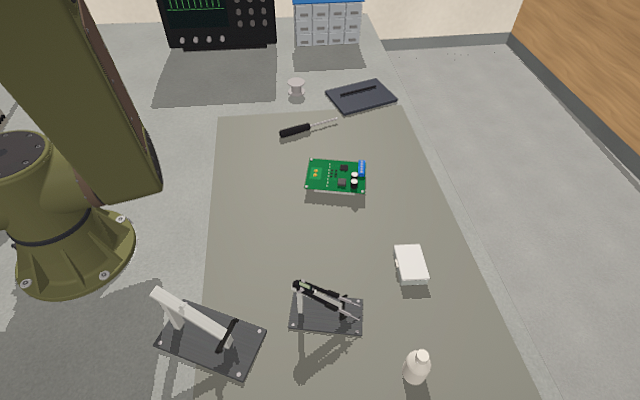

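The top view shows two stands: a small one at (410,207) holding the black tweezers, and a larger empty one at (422,280). The small one fits. The board is at (292,185), with its posts near (287,202). I'll confirm both in an enlarged crop.

```bash
python3 - <<'E'
from h import *
t=cv2.imread('pics/top0.png');s=cv2.imread('pics/side0.png')
f=lambda im,x,y,w,h,S:cv2.resize(im[y:y+h,x:x+w],(w*S,h*S),interpolation=cv2.INTER_CUBIC)
a=f(t,385,172,66,66,6);b=f(t,260,150,66,66,6);c=f(s,280,268,100,75,4);d=f(s,295,150,100,50,4)
out=np.zeros((396+300,800,3),np.uint8);out=np.zeros((600,800,3),np.uint8)
out[:396,:396]=a;out[:396,400:796]=b
out[398:598,:266]=cv2.resize(c,(266,200));out[398:598,400:800]=d
# gamma
out=(255*(out/255.)**.6).astype(np.uint8)
cv2.imwrite('pics/crop1.png',out)
E
```

```text
(no output)
```

View pics/crop1.png

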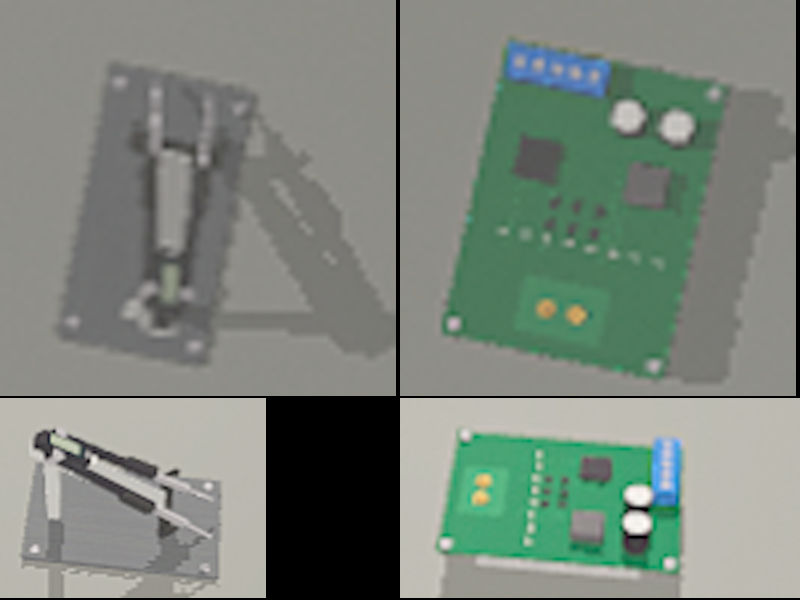

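The crop confirms it. The tweezers sit in the small stand, tips pointing away from the robot (up in the top picture), with tip ends at top px (411,185) and (420,187). The posts are the brass dots at top px (284,201) and (289,202). Next I measure them.

```bash
python3 - <<'E'
from h import *
t=np.load('pics/top0.npz');s=np.load('pics/side0.npz')
def posts(im,box,name):
    x,y,w,h=box;S=8
    c=cv2.resize(im[y:y+h,x:x+w],None,fx=S,fy=S,interpolation=cv2.INTER_CUBIC).astype(float)
    m=(c[...,2]-c[...,1]);  # red over green
    mk=(m>0.45*m.max()).astype(np.uint8)
    n,l,st,ce=cv2.connectedComponentsWithStats(mk);
    for i in range(1,n):
        if st[i,4]>100:
            uv=(ce[i]+.5)/S-.5+[x,y];print(name,st[i,4],uv,onz(name,[uv],.029)*1000)
posts(t['im'],(275,193,24,18),'top');posts(s['im'],(305,164,24,22),'side')
hsv=cv2.cvtColor(t['im'],cv2.COLOR_BGR2HSV);mk=cv2.inRange(hsv,(50,90,30),(90,255,255));mk[:,:260]=0;mk[:,330:]=0
mk=cv2.morphologyEx(mk,cv2.MORPH_CLOSE,np.ones((5,5)));mk=cv2.copyMakeBorder(mk,0,0,0,0,0)
cn=max(cv2.findContours(mk,0,1)[0],key=cv2.contourArea).reshape(-1,2)
P=onz('top',cn,.026)[:,:2].astype(np.float32)*1000;r=cv2.minAreaRect(P);print('board',r,cv2.boxPoints(r).tolist())
g=t['im'].sum(2).astype(int);hs=(g<300).astype(np.uint8);
sub=np.zeros_like(hs);sub[175:240,388:432]=hs[175:240,388:432]
cn=[c for c in cv2.findContours(sub,0,1)[0]];
print('gray samples',g[225,400],g[225,390],g[180,395],g[200,405])
for uvt,uvs in (((411.2,185.3),(360,306.3)),((419.8,187.3),(359,320.3))):
    print(onz('top',[uvt],.022)*1e3,onz('side',[uvs],.022)*1e3,cross(uvt,uvs))
# base corner screws, crop px
for p in((119,82),(240,107),(72,321),(195,345)):
    print('screw',onz('top',[(p[0]/6+385-.4,p[1]/6+172-.4)],.006)*1e3)
d=t['d'];print(np.round(d[185:228:3,400:428:2],3))
E
```

```text
top 277 [283.89553249 200.96186823] [[577.28352592 182.63098797  29.        ]]
top 291 [288.9117268  202.00966495] [[573.62133514 166.84328378  29.        ]]
side 335 [315.38600746 170.27929104] [[574.611081   183.09132051  29.        ]]
side 302 [314.62251656 174.61548013] [[570.5153674  166.45202278  29.        ]]
board ((629.7721557617188, 162.11587524414062), (119.89671325683594, 159.36361694335938), 76.7073974609375) [[538.4415893554688, 122.09439086914062], [693.5355834960938, 85.45285034179688], [721.1027221679688, 202.13735961914062], [566.0087280273438, 238.77890014648438]]
gray samples 194 286 285 194
[[ 618.95458907 -220.39949604   22.        ]] [[ 618.38623996 -220.56021144   22.        ]] (array([ 0.61872281, -0.22041427,  0.02167291]), np.float64(0.0005429081159101941))
[[ 612.02324304 -247.57303926   22.        ]] [[ 610.42683126 -249.69498173   22.        ]] (array([ 0.61177579, -0.24810308,  0.0183184 ]), np.float64(0.0013645823468203598))
screw [[ 621.47012586 -201.05191572    6.        ]]
screw [[ 606.73877334 -265.44763798    6.        ]]
screw [[ 494.74438147 -17
[... 714 characters left out ...]
7 1.63  1.618 1.621 1.549 1.569 1.573 1.565 1.548 1.622 1.621
  1.627 1.627]
 [1.628 1.621 1.618 1.627 1.623 1.546 1.565 1.559 1.549 1.628 1.627 1.625
  1.629 1.623]
 [1.619 1.621 1.623 1.622 1.619 1.542 1.539 1.554 1.538 1.617 1.62  1.624
  1.621 1.63 ]
 [1.622 1.628 1.621 1.625 1.621 1.532 1.526 1.528 1.531 1.621 1.618 1.626
  1.619 1.628]
 [1.618 1.614 1.625 1.633 1.622 1.52  1.518 1.53  1.529 1.623 1.617 1.631
  1.626 1.625]
 [1.619 1.62  1.628 1.617 1.62  1.511 1.516 1.516 1.514 1.622 1.618 1.624
  1.633 1.618]
 [1.621 1.623 1.613 1.603 1.565 1.526 1.507 1.52  1.615 1.62  1.627 1.627
  1.624 1.625]
 [1.618 1.618 1.613 1.625 1.618 1.619 1.517 1.623 1.62  1.623 1.628 1.619
  1.63  1.622]]
```

```bash
cat >> h.py <<'E'
def plan(target,yaw):
    """shift (tool axes, mm) and spin to bring TCP to target with tool y along +-tweezers y"""
    o=get_obs();M=R.from_euler('xyz',o['eef_rot']).as_matrix()
    d=M.T@(np.array(target)-o['ee_pos'])*1000
    yw=np.array([-np.sin(yaw),np.cos(yaw),0]);v=M.T@yw
    s=np.arctan2(v[2],v[1]);s=(s+np.pi/2)%np.pi-np.pi/2
    print('t',round(o['time_s'],2),'shift',d.round(1),'spin',round(s,3),'tool x,y world',M[:,0].round(3),M[:,1].round(3),'F',np.round(o['force'],2),'w',round(o['grip_width']*1e3,2),'ee',np.round(o['ee_pos']*np.float64(1e3),1),'q6',round(o['qpos'][5],2))
E
python3 -c "
from h import *
plan([.5596,-.2213,.219],np.radians(-12.9))"
```

```text
t 0.1 shift [ 1.000e-01 -1.574e+02 -4.562e+02] spin 0.559 tool x,y world [-0.     0.001 -1.   ] [ 0.328 -0.945 -0.001] F [ 0.06 -0.24 -0.18] w 93.87 ee [ 180.1 -519.4  219. ] q6 -0.07
```

```bash
python3 -m handwheel '[[[0,-15,-45],0.11,-1],[[0,-30,-90],0.22,-1],[[0,-45,-135],0.33,-1],[[0,-62,-180],0.44,-1],[[0,-78,-225],0.558,-1]]'; python3 -c "
from h import *
plan([.5596,-.2213,.219],np.radians(-12.9))"
```

```text
time_s: 0.6
ee_pos: [0.3683, -0.3704, 0.2189]
eef_rot: [-0.967, 1.569, 1.946]
force: [-0.3, -1.0, 0.0]
grip_width: 0.0938
t 0.6 shift [  -0.  -188.7 -152.5] spin -0.004 tool x,y world [-0.     0.001 -1.   ] [-0.227 -0.974 -0.001] F [-0.29 -1.    0.04] w 93.83 ee [ 368.3 -370.4  218.9] q6 0.94
```

```bash
python3 -m handwheel '[[[0,-38,-31],0,-1],[[0,-76,-61],0,-1],[[0,-113,-91],0,-1],[[0,-151,-122],0,-0.3],[[0,-188.5,-152.5],-0.004,-0.3]]'; python3 -m handwheel '[[[0,0,0],0,-0.1],[[0,0,0],0,-0.1],[[0,0,0],0,-0.1],[[0,0,0],0,-0.1],[[0,0,0],0,-0.1]]'; python3 - <<'E'
from h import *
plan([.5596,-.2213,.219],np.radians(-12.9))
t,_=snap('top','top1');s,_=snap('side','side1')
o=np.zeros((600,800,3),np.uint8)
a=cv2.resize(t[170:240,380:440],None,fx=6,fy=6,interpolation=2);o[:420,:360]=a
b=cv2.resize(s[200:350,250:360],None,fx=4,fy=4,interpolation=2);o[:600,360:800]=b
cv2.imwrite('pics/c2.png',(255*(o/255)**.6).astype(np.uint8))
E
```

```text
time_s: 1.1
ee_pos: [0.5609, -0.2198, 0.2187]
eef_rot: [-0.769, 1.569, 2.148]
force: [0.9, -0.5, 0.4]
grip_width: 0.0815
time_s: 1.6
ee_pos: [0.5603, -0.2207, 0.219]
eef_rot: [-0.846, 1.569, 2.07]
force: [0.1, 0.1, -0.6]
grip_width: 0.0517
t 1.6 shift [-0.   0.7  0.5] spin -0.001 tool x,y world [-0.001  0.001 -1.   ] [-0.224 -0.974 -0.001] F [ 0.11  0.06 -0.59] w 51.67 ee [ 560.3 -220.7  219. ] q6 1.36
```

View pics/c2.png

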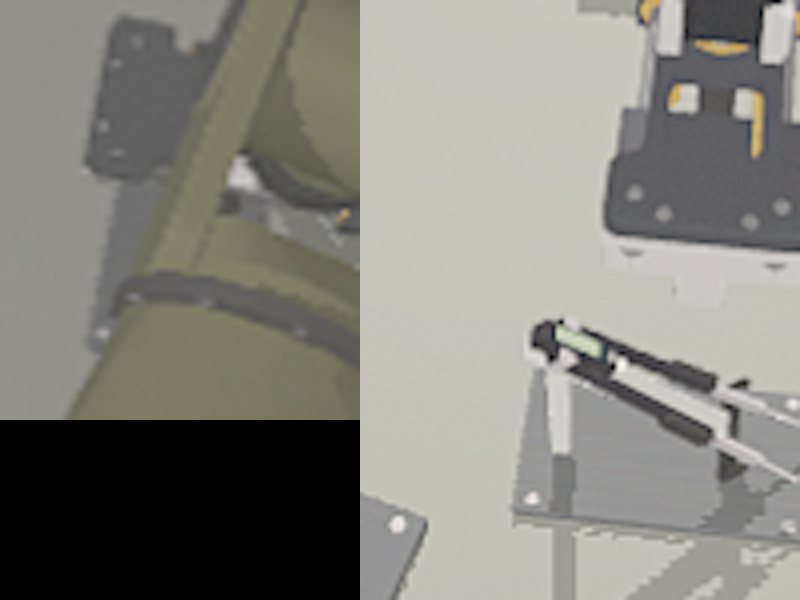

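```bash
python3 - <<'E'
from h import *
g=np.array([.5596,-.2213,.062]);a=np.radians(-12.9);y=np.array([-np.sin(a),np.cos(a),0]);x=np.array([np.cos(a),np.sin(a),0])
sl=x*np.cos(.611)+np.array([0,0,-np.sin(.611)])
for s in(1,-1):
  print(proj('side',[g+s*y*.014-sl*.014,g+s*y*.014,g+s*y*.014+sl*.014]).round(1).tolist())
plan(list(g-[0,0,.005]),a)
E
python3 -m handwheel '[[[30,0.5,0.5],0,-0.1],[[60,0.5,0.5],0,-0.1],[[90,0.5,0.5],0,-0.1],[[120,0.5,0.5],0,-0.1],[[120,0.5,0.5],0,-0.1]]'; python3 - <<'E'
from h import *
plan([.5596,-.2213,.057],np.radians(-12.9))
s,_=snap('side','side2')
cv2.imwrite('pics/c3.png',(255*(cv2.resize(s[220:340,270:390],None,fx=5,fy=5,interpolation=2)/255)**.6).astype(np.uint8))
E
```

```text
[[327.4, 291.3], [333.1, 293.9], [338.6, 296.4]]
[[326.2, 304.4], [332.0, 307.0], [337.7, 309.5]]
t 1.7 shift [161.9   1.2   0.5] spin -0.001 tool x,y world [-0.001  0.001 -1.   ] [-0.224 -0.975 -0.001] F [-0.17 -0.37 -0.36] w 51.68 ee [ 560.5 -220.4  218.9] q6 1.36
time_s: 2.2
ee_pos: [0.5579, -0.2201, 0.0953]
eef_rot: [-0.321, 1.563, 2.594]
force: [0.4, 0.3, -0.2]
grip_width: 0.0517
t 2.2 shift [38.3  0.8 -2.1] spin -0.001 tool x,y world [-0.006  0.004 -1.   ] [-0.224 -0.975 -0.002] F [ 0.38  0.3  -0.22] w 51.69 ee [ 557.9 -220.1   95.3] q6 1.36
```

View pics/c3.png

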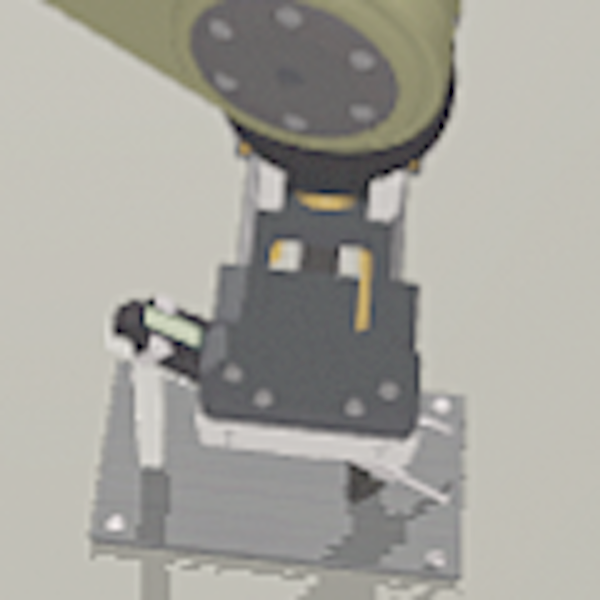

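The projected grips match the seen ones to about 1 px, and the gripper is coming straight down over the tweezers. I'll descend the rest of the way.

```bash
python3 -m handwheel '[[[12,0.8,-1],0,-0.1],[[24,0.8,-2],0,-0.1],[[38,0.8,-2],0,-0.1],[[38,0.8,-2],0,-0.1],[[38,0.8,-2],0,-0.1]]'; python3 -c "
from h import *
plan([.5596,-.2213,.057],np.radians(-12.9))"
```

```text
time_s: 2.75
ee_pos: [0.5607, -0.2217, 0.0599]
eef_rot: [-0.404, 1.566, 2.511]
force: [0.1, 0.6, -0.2]
grip_width: 0.0518
t 2.75 shift [ 2.9 -0.2  1.1] spin -0.001 tool x,y world [-0.004  0.003 -1.   ] [-0.224 -0.975 -0.002] F [ 0.07  0.55 -0.25] w 51.81 ee [ 560.7 -221.7   59.9] q6 1.36
```

```bash
python3 -m handwheel '[[[3,0,1],0,0.1],[[3,0,1],0,0.2],[[3,0,1],0,0.25],[[3,0,1],0,0.25],[[3,0,1],0,0.25]]' 20; python3 -m handwheel '[[[0,0,0],0,0.3],[[0,0,0],0,0.36],[[0,0,0],0,0.42],[[0,0,0],0,0.42],[[0,0,0],0,0.42]]' 20; python3 -c "
from h import *
plan([.5596,-.2213,.057],np.radians(-12.9))"
```

```text
time_s: 3.25
ee_pos: [0.5598, -0.2215, 0.0571]
eef_rot: [-0.41, 1.567, 2.505]
force: [-0.3, -0.2, 0.8]
grip_width: 0.0354
time_s: 3.75
ee_pos: [0.5599, -0.2215, 0.0571]
eef_rot: [-0.432, 1.567, 2.483]
force: [0.9, 0.9, -0.2]
grip_width: 0.0272
t 3.75 shift [ 0.1 -0.1  0.3] spin -0.001 tool x,y world [-0.003  0.003 -1.   ] [-0.224 -0.975 -0.002] F [ 0.87  0.91 -0.23] w 27.2 ee [ 559.9 -221.5   57.1] q6 1.36
```

The fingers hold the commanded width, 27.2 mm. Now lift straight up.

```bash
python3 -m handwheel '[[[-5,0,0],0,0.42],[[-15,0,0],0,0.42],[[-30,0,0],0,0.42],[[-50,0,0],0,0.42],[[-70,0,0],0,0.42]]'; python3 -m handwheel '[[[-20,0,0],0,0.42],[[-40,0,0],0,0.42],[[-50,0,0],0,0.42],[[-50,0,0],0,0.42],[[-50,0,0],0,0.42]]'; python3 - <<'E'
from h import *
plan([.5596,-.2213,.18],np.radians(-12.9))
s,_=snap('side','side3')
cv2.imwrite('pics/c4.png',(255*(cv2.resize(s[180:340,270:430],None,fx=3.75,fy=3.75,interpolation=2)/255)**.6).astype(np.uint8))
E
```

```text
time_s: 4.25
ee_pos: [0.5602, -0.2218, 0.1292]
eef_rot: [-0.491, 1.568, 2.424]
force: [-1.0, -0.7, -0.9]
grip_width: 0.0272
time_s: 4.75
ee_pos: [0.5601, -0.2218, 0.1787]
eef_rot: [-0.434, 1.567, 2.481]
force: [-0.3, 0.2, -1.3]
grip_width: 0.027
t 4.75 shift [-1.3 -0.3  0.6] spin -0.001 tool x,y world [-0.003  0.002 -1.   ] [-0.224 -0.975 -0.002] F [-0.26  0.25 -1.33] w 27.03 ee [ 560.1 -221.8  178.7] q6 1.36
```

View pics/c4.png

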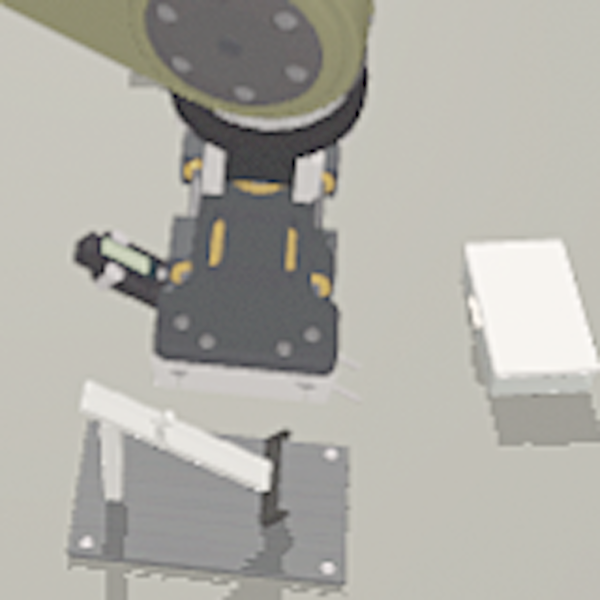

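```bash
python3 - <<'E'
from h import *
a=np.radians(-12.9);x=np.array([np.cos(a),np.sin(a),0]);y=np.array([-np.sin(a),np.cos(a),0])
g=np.array([.5601,-.2218,.1837])
for s in(1,-1): print(proj('side',[g+x*.057+s*y*.0082+[0,0,-.04]]).round(1))
plan([.5185,.1878,.150],np.radians(-13.2))
E
```

```text
[[366.3 278.1]]
[[366.2 286.2]]
t 4.8 shift [  29.6 -389.7  132.1] spin 0.004 tool x,y world [-0.004  0.003 -1.   ] [-0.224 -0.975 -0.002] F [ 1.07  0.71 -1.17] w 27.4 ee [ 560.  -221.7  178.3] q6 1.36
```

The tips appear at side px (365.5,278) and (366.5,287), as predicted, and the rest is empty. Carry them over to the board.

```bash
python3 -m handwheel '[[[0,-10,3],0,0.42],[[0,-30,10],0,0.42],[[0,-60,20],0,0.42],[[0,-95,32],0,0.42],[[0,-130,44],0,0.42]]'; python3 -m handwheel '[[[0,-36,12],0,0.42],[[0,-72,24],0,0.42],[[0,-108,36],0,0.42],[[0,-144,48],0,0.42],[[0,-175,58],0,0.42]]';  python3 -c "
from h import *
plan([.5185,.1878,.150],np.radians(-13.2))"
```

```text
time_s: 5.3
ee_pos: [0.5455, -0.0833, 0.1779]
eef_rot: [-0.331, 1.565, 2.585]
force: [0.8, 0.3, 0.3]
grip_width: 0.0272
time_s: 5.8
ee_pos: [0.5272, 0.1026, 0.1779]
eef_rot: [-0.243, 1.564, 2.673]
force: [1.0, -0.1, -0.6]
grip_width: 0.0271
t 5.8 shift [ 28.2 -81.   27.3] spin 0.005 tool x,y world [-0.006  0.003 -1.   ] [-0.224 -0.975 -0.002] F [ 1.04 -0.1  -0.58] w 27.15 ee [527.2 102.6 177.9] q6 1.92
```

```bash
python3 -m handwheel '[[[0,-25,8],0,0.42],[[0,-50,17],0.002,0.42],[[10,-70,24],0.004,0.42],[[20,-81,27],0.005,0.42],[[28,-81,27],0.005,0.42]]'; python3 -m handwheel '[[[12,0,0],0,0.42],[[30,0,0],0,0.42],[[50,0,0],0,0.42],[[62,0,0],0,0.42],[[65,0,0],0,0.42]]'; python3 -m handwheel '[[[0,0,0],0,0.42],[[0,0,0],0,0.42],[[0,0,0],0,0.42],[[0,0,0],0,0.42],[[0,0,0],0,0.42]]'; python3 - <<'E'
from h import *
plan([.5185,.1878,.085],np.radians(-13.2))
o=np.zeros((600,800,3),np.uint8)
t,_=snap('top','top4');s,_=snap('side','side4')
o[:400,:400]=cv2.resize(t[180:220,265:305],None,fx=10,fy=10,interpolation=2)
o[:400,400:800]=cv2.resize(s[150:190,295:335],None,fx=10,fy=10,interpolation=2)
cv2.imwrite('pics/c5.png',(255*(o/255)**.6).astype(np.uint8))
E
```

```text
time_s: 6.3
ee_pos: [0.5181, 0.1887, 0.1489]
eef_rot: [-0.117, 1.563, 2.796]
force: [0.0, 0.6, -0.3]
grip_width: 0.0273
time_s: 6.8
ee_pos: [0.517, 0.188, 0.0822]
eef_rot: [0.032, 1.561, 2.944]
force: [-0.3, 0.7, -0.5]
grip_width: 0.0273
time_s: 7.3
ee_pos: [0.5172, 0.188, 0.0826]
eef_rot: [-0.002, 1.561, 2.91]
force: [0.0, 0.2, 0.5]
grip_width: 0.0274
t 7.3 shift [-2.4 -0.1 -1.3] spin 0.001 tool x,y world [-0.009  0.002 -1.   ] [-0.228 -0.974 -0.   ] F [0.02 0.18 0.5 ] w 27.38 ee [517.2 188.   82.6] q6 2.08
```

View pics/c5.png

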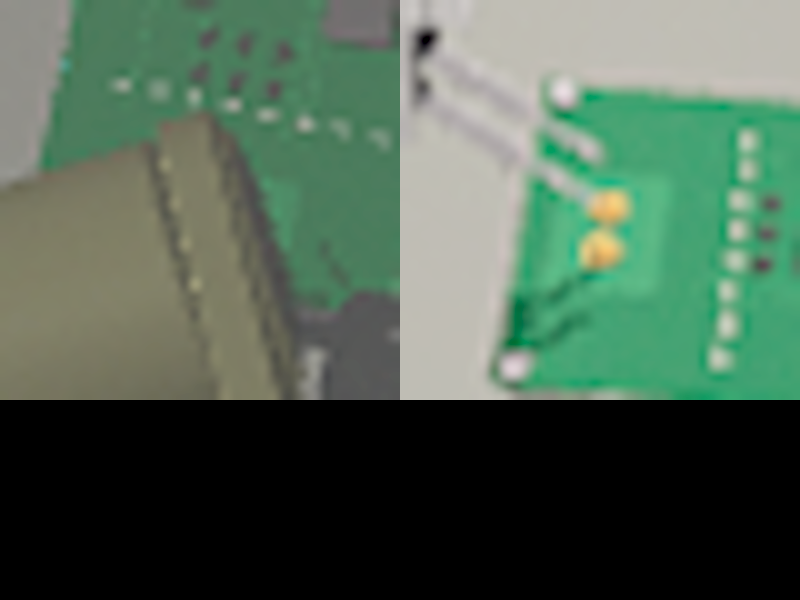

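The tips hang above the posts in the side view, left tip end near (314.7,165.5) and right tip just behind post a at (314.5,170). The arm hides the posts from the top camera. I'll do one close enlargement with predicted positions to check the offset.

```bash
python3 - <<'E'
from h import *
t=np.load('pics/top0.npz')['im'];s0=np.load('pics/side0.npz')['im'];s4=np.load('pics/side4.npz')['im']
a=np.radians(-13.2);x=np.array([np.cos(a),np.sin(a),0]);y=np.array([-np.sin(a),np.cos(a),0])
o=get_obs();g=np.array(o['ee_pos'])+[0,0,.005]
M=g+x*.0568+[0,0,-.0403]
tips=[M+y*.0081,M-y*.0081];print(M,proj('side',tips))
def z(im,x0,y0,w,h,S,pts=()):
    c=cv2.resize(im[y0:y0+h,x0:x0+w],None,fx=S,fy=S,interpolation=cv2.INTER_CUBIC)
    c=(255*(c/255)**.7).astype(np.uint8)
    for p in pts: cv2.circle(c,tuple(int(v) for v in ((p-[x0,y0]+.5)*S)),3,(0,0,255),-1)
    return c
out=np.zeros((600,800,3),np.uint8)
out[:300,:400]=z(t,278,195,20,15,20);out[:300,400:]=z(s0,305,165,20,15,20)
out[300:,:400]=z(s4,305,160,20,15,20);out[300:,400:]=z(s4,305,160,20,15,20,proj('side',tips))
cv2.imwrite('pics/c6.png',out)
E
```

```text
[0.57237546 0.17506195 0.04712186] [[315.30037578 165.49741762]
 [314.63445531 169.60279808]]
```

View pics/c6.png

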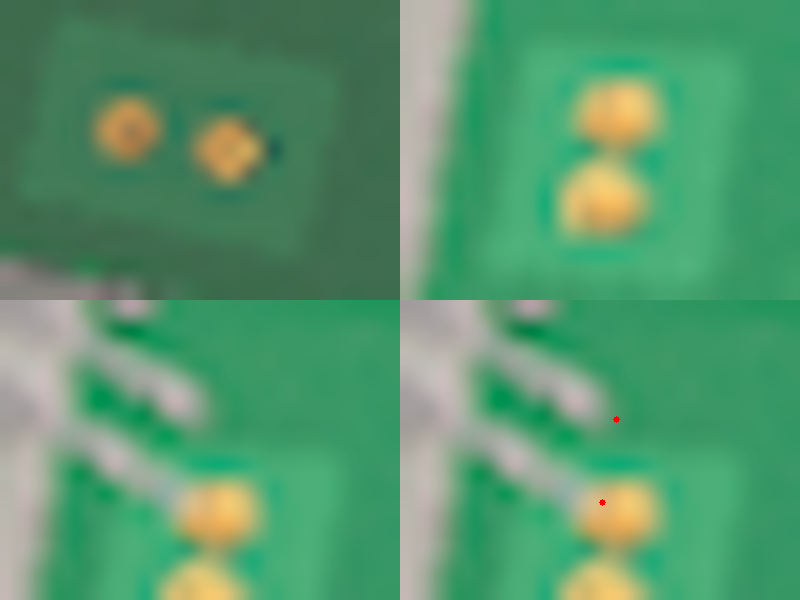

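```bash
python3 - <<'E'
from h import *
from scipy.ndimage import map_coordinates as mc
s4=np.load('pics/side4.npz')['im'].astype(float);s0=np.load('pics/side0.npz')['im'].astype(float)
Rr=s4[...,2]
# left tip: width profile centroid per column along steel, red channel above green bkg
p=np.array([[c,0] for c in np.arange(309,317,.5)])
d=np.array([.862,.507]);n=np.array([-.507,.862])
for nm,base in(('L',np.array([314.2,164.6])),('R',np.array([313.5,168.9]))):
  for k in np.arange(-5,2.6,.5):
    q=base+d*k+n*np.arange(-1.5,1.51,.25)[:,None]
    v=mc(Rr,[q[:,1],q[:,0]],order=3); w=np.clip(v-90,0,None)
    print(nm,k,'peak',v.max().round(),'off',round((w*np.arange(-1.5,1.51,.25)).sum()/(w.sum()+1e-6),2))
print('col thru post a, R,G,B rows 166..178');print(s0[166:179,313:319].astype(int)[:,:,2]);print(s0[166:179,313:319].astype(int)[:,:,1])
E
```

```text
L -5.0 peak 117.0 off 0.2
L -4.5 peak 125.0 off 0.2
L -4.0 peak 123.0 off 0.17
L -3.5 peak 121.0 off 0.22
L -3.0 peak 130.0 off 0.26
L -2.5 peak 136.0 off 0.14
L -2.0 peak 142.0 off 0.07
L -1.5 peak 156.0 off 0.14
L -1.0 peak 172.0 off 0.26
L -0.5 peak 164.0 off 0.3
L 0.0 peak 133.0 off 0.32
L 0.5 peak 98.0 off 0.43
L 1.0 peak 67.0 off 0.0
L 1.5 peak 45.0 off 0.0
L 2.0 peak 37.0 off 0.0
L 2.5 peak 35.0 off 0.0
R -5.0 peak 134.0 off 0.15
R -4.5 peak 145.0 off 0.15
R -4.0 peak 162.0 off 0.26
R -3.5 peak 171.0 off 0.35
R -3.0 peak 156.0 off 0.34
R -2.5 peak 136.0 off 0.39
R -2.0 peak 132.0 off 0.46
R -1.5 peak 130.0 off 0.39
R -1.0 peak 122.0 off 0.3
R -0.5 peak 119.0 off 0.31
R 0.0 peak 136.0 off 0.4
R 0.5 peak 170.0 off 0.46
R 1.0 peak 199.0 off 0.41
R 1.5 peak 212.0 off 0.26
R 2.0 peak 226.0 off 0.05
R 2.5 peak 239.0 off -0.05
col thru post a, R,G,B rows 166..178
[[ 32  32  33  28  28  30]
 [ 40  39  36  36  37  39]
 [ 41  33  29  27  33  39]
 [ 33 120 172 198 125  31]
 [ 72 189 217 240 175  52]
 [ 71 164 202 204 140  55]
 [ 24  41 128  97  39  36]
 [ 67 170 177  98  25  39]
 [168 220 241 188  80  37]
 [187 196 223 182  84  38]
 [120 124 134  86  37  41]
 [ 37  32  32  35  42  45]
 [ 40  41  42  41  46  45]]
[[125 125 122 121 121 121]
 [142 141 138 138 138 136]
 [149 150 149 148 150 148]
 [148 159 156 171 158 147]
 [153 161 159 182 166 150]
 [153 136 140 143 150 151]
 [148 129 136 129 142 149]
 [152 170 171 154 147 148]
 [165 178 186 171 152 149]
 [170 144 152 146 146 149]
 [158 136 131 126 142 148]
 [150 150 151 151 150 149]
 [141 146 148 145 149 150]]
```

```bash
python3 - <<'E'
from h import *
o=get_obs();print(o['ee_pos'])
for z in(.0461,.0471,.0481): print('tipL side',z,onz('side',[(314.13,164.9)],z)*1e3)
A=onz('side',[(315.39,169.92)],.029)*1e3;B=onz('side',[(314.62,174.25)],.029)*1e3
print('posts',A,B,np.linalg.norm(A-B))
a=np.radians(-13.2);x=np.array([np.cos(a),np.sin(a),0]);y=np.array([-np.sin(a),np.cos(a),0])
d=A-onz('side',[(314.13,164.9)],.0471)[0]*1e3;print('A-tipL',d,'along x',d@x,'along y',d@y)
print('top',onz('top',[(284,201),(289,202)],.029)*1e3)
E
```

```text
[0.51707618 0.18803228 0.08242186]
tipL side 0.0461 [[571.48201539 186.74371885  46.1       ]]
tipL side 0.0471 [[571.35113682 185.67972987  47.1       ]]
tipL side 0.0481 [[571.22025825 184.61574088  48.1       ]]
posts [[574.79252102 184.50480471  29.        ]] [[570.67636899 167.8608744   29.        ]] 17.145352834787445
A-tipL [[  3.44138419  -1.17492515 -18.1       ]] along x [3.61875423] along y [-0.35803927]
top [[577.15565989 182.30261708  29.        ]
 [573.64567933 166.56443984  29.        ]]
```

```bash
python3 -m handwheel '[[[0,0,-1.5],0,0.425],[[3,0,-3],0,0.425],[[7,0,-3],0,0.425],[[11,0,-3.2],0,0.425],[[11,0,-3.2],0,0.425]]'; python3 -m handwheel '[[[0,0,0],0,0.425],[[0,0,0],0,0.425],[[0,0,0],0,0.425],[[0,0,0],0,0.425],[[0,0,0],0,0.425]]'; python3 - <<'E'
from h import *
a=np.radians(-13.2)
plan([.5201,.1873,.0655],a)
o=get_obs();print(o['ee_pos'])
s,_=snap('side','side5')
o=cv2.resize(s[160:180,304:328],None,fx=25,fy=25,interpolation=2)
cv2.imwrite('pics/c7.png',(255*(o/255)**.7).astype(np.uint8))
E
```

```text
time_s: 7.9
ee_pos: [0.5198, 0.1872, 0.0705]
eef_rot: [0.069, 1.56, 2.981]
force: [0.4, -0.5, -0.5]
grip_width: 0.0269
time_s: 8.4
ee_pos: [0.5198, 0.1872, 0.0706]
eef_rot: [0.066, 1.56, 2.978]
force: [-0.4, 1.3, -1.0]
grip_width: 0.0275
t 8.4 shift [ 5.1 -0.2 -0.4] spin 0.001 tool x,y world [-0.011  0.002 -1.   ] [-0.228 -0.974  0.001] F [-0.37  1.35 -1.01] w 27.53 ee [519.8 187.2  70.6] q6 2.08
[0.5197556  0.18722626 0.07061389]
```

View pics/c7.png

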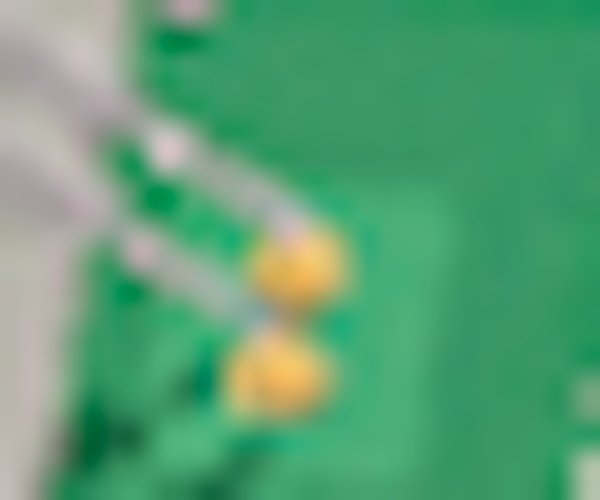

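The side view shows both tips about 5 mm above their posts: left end at px (315.4,168.6), right end at (314.5,172.6). That projects to within about 1 mm of each centre. I'll descend gently while watching the force.

```bash
python3 -m handwheel '[[[1,0,-0.5],0,0.425],[[2,0,-0.6],0,0.425],[[3,0,-0.6],0,0.425],[[3,0,-0.6],0,0.425],[[3,0,-0.6],0,0.425]]';cat > fo.py <<'E'
from h import *
import time
a=[]
for i in range(4): 
    s,_=camera('side'); o=get_obs(); a.append(np.r_[o['force'],o['moment'],o['grip_width']*1e3,np.array(o['ee_pos'])*1e3])
cv2.imwrite('pics/last.png',s)
print(o['time_s'],np.mean(a,0).round(2))
E
python3 fo.py; python3 -m handwheel '[[[0.3,0,0],0,0.425],[[0.6,0,0],0,0.425],[[1,0,0],0,0.425],[[1,0,0],0,0.425],[[1,0,0],0,0.425]]'; python3 fo.py
```

```text
time_s: 8.95
ee_pos: [0.5203, 0.1871, 0.0676]
eef_rot: [0.069, 1.56, 2.981]
force: [0.2, 0.3, -1.3]
grip_width: 0.0274
9.15 [ 4.0000e-01 -4.0000e-01 -3.6000e-01  5.0000e-02 -0.0000e+00  1.0000e-02
  2.7120e+01  5.2031e+02  1.8710e+02  6.7620e+01]
time_s: 9.65
ee_pos: [0.5203, 0.1871, 0.0667]
eef_rot: [0.06, 1.56, 2.971]
force: [-1.8, 0.5, 0.1]
grip_width: 0.0272
9.85 [-5.0000e-01 -3.4000e-01  1.2000e-01  5.0000e-02  7.0000e-02  3.0000e-02
  2.7290e+01  5.2032e+02  1.8711e+02  6.6670e+01]
```

```bash
python3 fo.py; python3 -m handwheel '[[[0.2,0,0],0,0.425],[[0.5,0,0],0,0.425],[[0.5,0,0],0,0.425],[[0.5,0,0],0,0.425],[[0.5,0,0],0,0.425]]'; python3 fo.py;  python3 -m handwheel '[[[0.2,0,0],0,0.425],[[0.5,0,0],0,0.425],[[0.5,0,0],0,0.425],[[0.5,0,0],0,0.425],[[0.5,0,0],0,0.425]]'; python3 fo.py
```

```text
10.05 [-8.1000e-01  1.3000e-01 -1.5000e-01  4.0000e-02  8.0000e-02 -4.0000e-02
  2.7180e+01  5.2031e+02  1.8711e+02  6.6650e+01]
time_s: 10.55
ee_pos: [0.5204, 0.1871, 0.0662]
eef_rot: [0.057, 1.56, 2.968]
force: [-1.1, 0.5, 1.2]
grip_width: 0.0271
10.75 [-5.9000e-01  1.3000e-01  9.3000e-01  7.0000e-02  2.0000e-02 -0.0000e+00
  2.7100e+01  5.2033e+02  1.8711e+02  6.6170e+01]
time_s: 11.25
ee_pos: [0.5203, 0.1871, 0.0657]
eef_rot: [0.056, 1.56, 2.968]
force: [-0.5, 0.6, 0.2]
grip_width: 0.0273
11.45 [-6.0000e-01  3.2000e-01  7.1000e-01  5.0000e-02  5.0000e-02  1.0000e-02
  2.7170e+01  5.2034e+02  1.8711e+02  6.5660e+01]
```

```bash
python3 fo.py; python3 - <<'E'
import cv2,numpy as np
s=cv2.imread('pics/last.png')
o=cv2.resize(s[160:180,304:328],None,fx=25,fy=25,interpolation=2)
cv2.imwrite('pics/c8.png',(255*(o/255)**.7).astype(np.uint8))
E
```

```text
11.65 [-4.4000e-01 -3.8000e-01  1.1900e+00  5.0000e-02  2.0000e-02  1.0000e-02
  2.7260e+01  5.2034e+02  1.8712e+02  6.5670e+01]
```

View pics/c8.png

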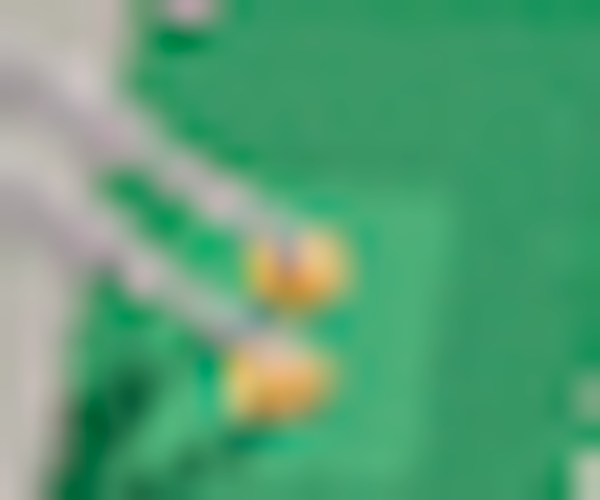

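Both tips appear to rest on their posts: left end near crop (290,258), right end near (285,350). I'll quantify that with a difference image against the bare-post picture.

```bash
python3 - <<'E'
from h import *
s0=np.load('pics/side0.npz')['im'].astype(int);s=cv2.imread('pics/last.png').astype(int)
print('cols 309..319 rows 166..177: blue now / blue before / red now')
for im,ch in((s,0),(s0,0),(s,2),(s0,2)): print(im[166:178,309:320,ch],'\n')
print(proj('side',onz('side',[(315.39,169.92),(314.62,174.25)],.029)+[0,0,.00125]))
E
```

```text
cols 309..319 rows 166..177: blue now / blue before / red now
[[112 125 128  87  63  66  67  65  69  69  69]
 [ 60  99 128 143 126  89  76  77  79  76  76]
 [ 77  58  81 136 143 129 112  92  86  85  86]
 [109  72  76  79 102 118 131 116  91  85  87]
 [147 127  89  83  82  70  97 100  89  86  87]
 [129 130 123 111  90  57  37  49  79  86  87]
 [ 60  87 116 134 128  90  66  67  82  87  86]
 [ 68  81  69  95 117 127 121  97  87  86  86]
 [ 55  67  69  66  71 112 120  97  86  86  87]
 [ 34  63  85  88  85  62  60  65  81  87  86]
 [ 41  80  92  91  77  48  61  69  82  86  88]
 [ 64  88  79  71  55  65  86  90  88  87  87]] 

[[67 70 71 70 70 71 69 69 68 68 68]
 [68 69 80 84 83 83 80 79 80 77 77]
 [69 70 85 92 90 90 89 88 88 86 84]
 [67 72 86 90 89 87 82 87 88 87 88]
 [67 76 86 89 88 76 73 79 87 88 87]
 [68 80 89 88 89 64 58 58 80 88 87]
 [68 80 88 89 88 76 71 72 85 88 87]
 [68 81 88 87 88 88 88 89 88 87 87]
 [69 84 88 87 86 84 81 85 88 87 86]
 [71 84 88 86 85 64 59 65 82 88 87]
 [76 86 89 88 87 70 70 70 83 86 89]
 [81 88 88 88 89 89 89 89 89 88 90]] 

[[111 121 128  69  20  25  27  27  3
[... 456 characters left out ...]
123 134  87  40  41  47]
 [ 30  47  40  30  14  14  29  39  39  42  45]] 

[[ 19  27  30  33  32  32  33  28  28  30  29]
 [ 25  29  38  43  40  39  36  36  37  39  38]
 [ 25  30  43  46  41  33  29  27  33  39  44]
 [ 25  35  43  43  33 120 172 198 125  31  42]
 [ 26  35  44  39  72 189 217 240 175  52  40]
 [ 27  39  44  39  71 164 202 204 140  55  43]
 [ 28  39  44  41  24  41 128  97  39  36  43]
 [ 30  40  45  36  67 170 177  98  25  39  44]
 [ 31  43  42  29 168 220 241 188  80  37  43]
 [ 32  42  42  26 187 196 223 182  84  38  44]
 [ 37  43  47  36 120 124 134  86  37  41  46]
 [ 42  47  44  42  37  32  32  35  42  45  48]] 

[[315.39336014 169.59082413]
 [314.62272192 173.92099264]]
```

Blue-channel differencing puts the tip centres at about (315.5,169.4) and (315.2,173.8). The post marks, at tip height, are at (315.4,169.6) and (314.6,173.9). That is within about 1 mm (1.4 mm at most), the spacing matches, and the contact is light and steady. I'm handing in.

```bash
python3 fo.py; python3 -c "
from h import *
print(hand_in())"
```

```text
11.85 [-8.5000e-01  1.0000e-02  4.0000e-01  7.0000e-02  4.0000e-02  1.0000e-02
  2.6940e+01  5.2033e+02  1.8711e+02  6.5660e+01]
the job is handed in; nothing more can be done
None
```

I took the tweezers from the smaller stand, squeezed the grips to about 27 mm (tips about 16.5–17 mm apart), and set the tips down on the two brass posts. I handed the job in at 11.9 s, still holding the squeeze and a light push.

**Last checks (side camera only):**
- **Tip positions:** the left tip is within about 0.5 mm of its centre mark. The right tip looks about 1 to 1.5 mm ahead of its mark. I left that alone because the measurement is no finer than that.
- **Spacing:** the tips appear 4.4 px apart, the same as the posts.
- **Contact:** upward force is about 1 N and noisy (0.4–1.2 N, against about −0.4 N just before contact). The tool position held still to within 0.05 mm over the last readings.

**What disagreed or could not be checked:**
- **Post spacing and position:** the top camera gave 16.1 mm between the posts and the side camera 17.1 mm. They also differed by about 2–3 mm on where the posts are, so I aligned the tips against the posts in the side picture.
- **Top view:** the arm hid the posts from the top camera at the end, so the final placement was seen from the side only.

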